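Find the loose basket bolt and hold its cap open

TASK

One of the three capped bolts in front of the basket has come loose and I want to tighten it. First lay the screwdriver lengthwise along the middle of the basket's flat front rim, ready for me, then tap down on the capped bolts until you find the one that gives, and lift only that one's orange cap wide open, about 60 degrees, and finish while still holding it open, since it springs shut when let go. Leave the cup beside the rail and the things in the basket where they are.

Things in the scene. Friction and masses are not known exactly. Their poses are not given: they have to be found in the camera images.
- basket: fixed black mesh basket with a bolted steel rail in front. Origin at worktop level under the middle bolt; x from the rail to the basket (away from the robot at yaw 0), y along the bolt row, z up. Rail 48 x 300 x 8 mm high, centred on the origin. Basket: x 130 to 320, y -150 to 150, 70 mm high. Three look-alike capped bolts at y = 95, 0, -95 mm; any one may be the loose one.
- rim (a point): middle of the top face of the basket's flat front rim: 20 mm wide (x), 300 mm long (y), 70 mm above the worktop, open air on both sides. Same axes as basket.
- grip_left (a point): centre of the black ball knob, 20 mm in diameter, on the left bolt's cap (seen from the robot) when shut; a fixed point that does not move with the cap. Axes as basket. Its centre is 58 mm above the worktop, 24 mm above the cap, on a 10 mm square stem. Pinched along y, it turns between the fingers as the cap swings.
- grip_middle (a point): centre of the black ball knob, 20 mm in diameter, on the middle bolt's cap (seen from the robot) when shut; a fixed point that does not move with the cap. Axes as basket. Each orange cap is 40 (x) x 38 (y) x 4 mm and hinges along y, 30 mm farther along x and 28 mm lower than this point; its front edge swings up and towards the basket.
- grip_right (a point): centre of the black ball knob, 20 mm in diameter, on the right bolt's cap (seen from the robot) when shut; a fixed point that does not move with the cap. Axes as basket. Pressed down on top of the knob (10 mm above this point), firm bolts do not move.
- screwdriver: stubby screwdriver, 60 to 130 g, lying on the worktop: square yellow handle 95 mm long, 24 mm wide and high, with black bands, and a thin steel shaft 7 mm thick and 65 mm long. Origin at the centre of the handle's underside; x along it towards the tip, z up.
- loose_bolt (a joint): how far the loose bolt is pressed down, 0 to 0.008 m (1.5 N to start, 4.5 N at full depth); springs back to 0. Does not tell which of the three it is.
- loose_cap (a joint): opening angle of the loose bolt's cap in rad: 0 shut, 1.4 widest. A spring always pulls it shut (about 0.05 N m at 1 rad).
- firm_a_cap (a joint): opening angle of the cap of one firm bolt, rad, 0 shut; to stay shut
- firm_b_cap (a joint): opening angle of the cap of the other firm bolt, rad, 0 shut; to stay shut
- demitasse: white ceramic coffee cup, 62 mm wide, 55 mm high, on the worktop to the left of the rail and basket; origin under its centre; leave alone
- cezve: aluminium coffee pot with a dark wooden handle, about 75 mm wide, 75 mm high (handle end 100 mm), in the back of the basket; origin under its centre; leave alone
- canister: pale clear square canister with a white sliding lid, 66 mm wide, 96 mm high, in the back of the basket; origin under its centre; leave alone
- bell: brass-look hand bell, 60 mm wide, 100 mm high, in the back of the basket; origin under its centre; leave alone

How it is judged:
By the outcome, as a careful person would: the job done as asked, in the order asked, and still so for the second after the job is handed in, while the arm keeps its last pose, push and grip.
It also fails if it takes over 64 s, if anything falls off the work surface, if the arm or the gripper's body presses on something with over 40 N, if the wrist force passes 120 N, or if a joint passes its speed limit or range.

ROBOT

A 6-joint arm with a two-finger parallel gripper is mounted at the origin on the work surface. World frame = base frame: x ahead of the robot, y to its left, z up, the work surface at z = 0. Lengths are in mm, angles in rad, forces in N, time in s.
With the tool pointing down it reaches from about 275 to 1000 mm from the base axis. Payload 8.4 kg.
Tool frame: the origin (TCP) lies midway between the tips of the shut fingers; the grasp point (between the pads) lies 19 mm behind it (arm.grasp_offset is the distance from the TCP to the grasp point, in mm); z points along the fingers, y is the line along which they close (so a half turn about z gives the same grasp; the last joint's range is limited). The gripper opens to 85 mm and grips with 20 to 120 N. Pads are 22 mm wide; open, the fingers measure 114 mm over their backs; the gripper's body (76 mm by 85 mm) begins 54 mm behind the grasp point. The pads swing forward as they close: fully open they stand 13 mm farther back than shut.
Start: joints at [1.2, 0.353, 1.633, -0, 1.155, -0.002], TCP at [225.309, 582.978, 231.281] pointing down, gripper open.
Joint ranges: [-2.63, 2.63], [-0.92, 2.1], [0.06, 2.66], [-1.3, 4.44], [0, 2.69], [-3.02, 3.02]. Speed limits (rad/s): [2.22, 2.22, 2.79, 3.14, 3.14, 3.14].

INTERFACE

Orientations are given as a rotation vector (axis times angle).
In Python, from rig import get_obs, camera, arm gives the robot as it stands. The module is installed in compiled form; this text tells all that it offers.
- The arm moves only by the shell command python3 -m crank 'ROWS' [OPENING]. ROWS is JSON, a list of rows, each a list of 4 numbers: the shift along the tool's x, y, z in mm, then the turn about the tool's z in rad. In form: [[dx, dy, dz, spin], ...]. A call has 1 to 10 rows; each row shifts and turns the commanded pose from where the row before left it, along the tool's axes as they then stand; what a row does not reach is not made up. A row lasts 1/8 s, in which the tool goes at most 62.5 mm and 10.7 degrees, less where a joint would pass 70% of its speed; a pose out of reach is approached as far as the arm can. A call with a gripper value outside its range is refused whole. OPENING is the finger opening in mm, from 0 to 85.4, set as the call begins (- or left out, the last holds). The fingers move at their own pace and stop on an object; the grip force is fixed at half the most. Time passes only in rows, so rows that do not move let the fingers close. It gives the time, the measured TCP pose, the force, the opening and the grip force at its end, in the units of the state.
- get_obs(): the state, without advancing time (a new reading comes with each control period).
- camera(name): name is "scene" or "top"; returns a dict with "pixels" (420x560x3 uint8, red, green, blue), "depth" (420x560 float32, mm along the optical axis (not along the pixel's ray), 0 where there is no reading), "camera_matrix" (3x3 intrinsics, pixels), "dist" ([k1, k2, p1, p2, k3] as OpenCV has them; the pictures are not rectified), "origin" and "rotation" of the camera in the world. Camera axes: x right, y up, looking along -z (the intrinsics and any distortion apply to the point x, -y, -z); pixel columns grow to the right and rows downward; lengths in mm; the calibration is good to about 2 mm. A picture is of the moment at which its call begins.
- arm.job_done(): hands the job in; it is judged then, once.
The state is a dict: "time": time; "qpos": joint angles; "joint_vel": joint speeds; "effort": joint torques, N m; "eef_pos": TCP position; "tool_rot": TCP orientation; "ft_force": force on the tool from outside, world axes, zero at the start; "wrist_torque": the same for the moment, N m; "gripper_width": opening from 0.0 (shut) to 1.0 (fully open); "gripper_force": force on a finger pad.
Only numpy, scipy, OpenCV 4.12 (cv2) and the standard library are available. Lean on these libraries where they do the work, as an engineer would, in place of code of your own. Each camera call takes 0.05 s, during which the arm holds its last target. There are 200 camera calls.

## Working session

There is one attempt and no reset: what is moved stays moved. The work goes in short steps, Python scripts to look and compute and a shell command to move; the robot and the scene stay as the last step left them, time stands still between calls to the robot, and variables do not carry over. Pictures are saved under pics/ and viewed, at most 13 in all, crops included, and the job is handed in when it is done.

```bash
mkdir -p pics
cat > h.py <<'E'
import numpy as np, cv2
from rig import get_obs, camera, arm
def px2w(c,u,v,d=None,z=None):
    K=np.array(c["camera_matrix"],float);D=np.array(c["dist"],float)
    p=cv2.undistortPoints(np.array([[[u,v]]],float),K,D)[0,0]
    ray=np.array([p[0],-p[1],-1.]);R=np.array(c["rotation"]);o=np.array(c["origin"])
    w=R@ray
    if z is not None: return o+w*(z-o[2])/w[2]
    if d is None: d=np.median([x for x in c["depth"][int(v)-1:int(v)+2,int(u)-1:int(u)+2].ravel() if x>0])
    return o+w*d
def cloud(c):
    K=np.array(c["camera_matrix"],float);D=np.array(c["dist"],float)
    h,w=c["depth"].shape;u,v=np.meshgrid(np.arange(w),np.arange(h))
    p=cv2.undistortPoints(np.stack([u,v],-1).reshape(-1,1,2).astype(float),K,D).reshape(h,w,2)
    r=np.dstack([p[...,0],-p[...,1],-np.ones((h,w))])*c["depth"][...,None]
    return r@np.array(c["rotation"]).T+np.array(c["origin"])
E
python3 - <<'E'
from h import *
import pickle
for n in("scene","top"):
    c=camera(n);pickle.dump(c,open(n+".pkl","wb"))
    cv2.imwrite(f"pics/{n}0.png",cv2.resize(c["pixels"][...,::-1],(784,588),interpolation=cv2.INTER_CUBIC))
    print(n,c["origin"],c["rotation"])
print(get_obs())
E
```

```text
scene [1207.90765394 -285.34798142 1130.07036026] [0.47456576 0.28980885 1.07715719]
top [530.60057224   4.19804014 970.16472775] [ 0.09520154 -0.10696359 -1.57222177]
{'time': 0.1, 'qpos': array([ 1.19960177e+00,  3.53639816e-01,  1.63404152e+00,  1.32728803e-05,
        1.15519219e+00, -2.43797092e-03]), 'joint_vel': array([-0.00126018, -0.00099875, -0.00011794, -0.00223015, -0.00041749,
        0.00049557]), 'effort': array([ 4.89529994e-04, -6.06356907e+01, -3.42820323e+01,  5.94139487e-05,
        4.03144746e-03,  2.64214412e-05]), 'eef_pos': array([225.15165679, 582.58881827, 230.60650547]), 'tool_rot': array([-5.75927523e-01, -3.08809623e+00,  1.97327701e-03]), 'ft_force': array([0.4984279 , 0.18504749, 0.38947599]), 'wrist_torque': array([-0.02046171, -0.01791489,  0.06234846]), 'gripper_force': 0.0, 'gripper_width': 1.0005674701918523}
```

View pics/top0.png

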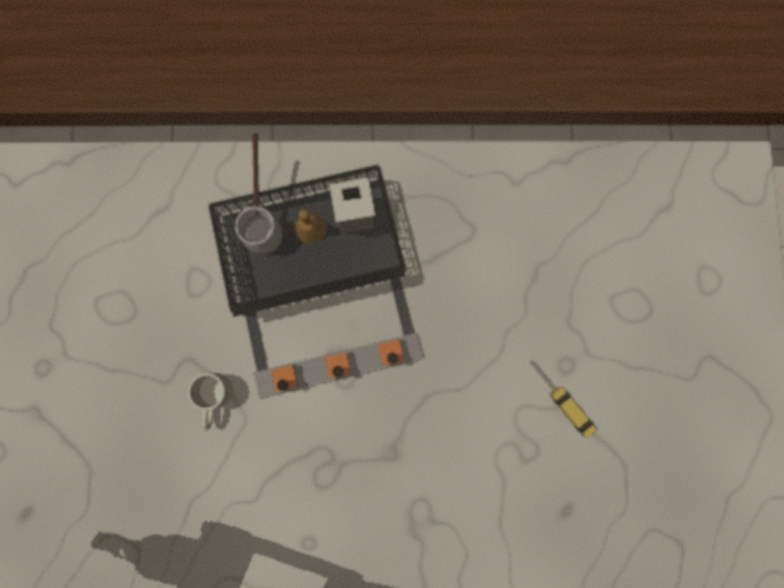

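View pics/scene0.png

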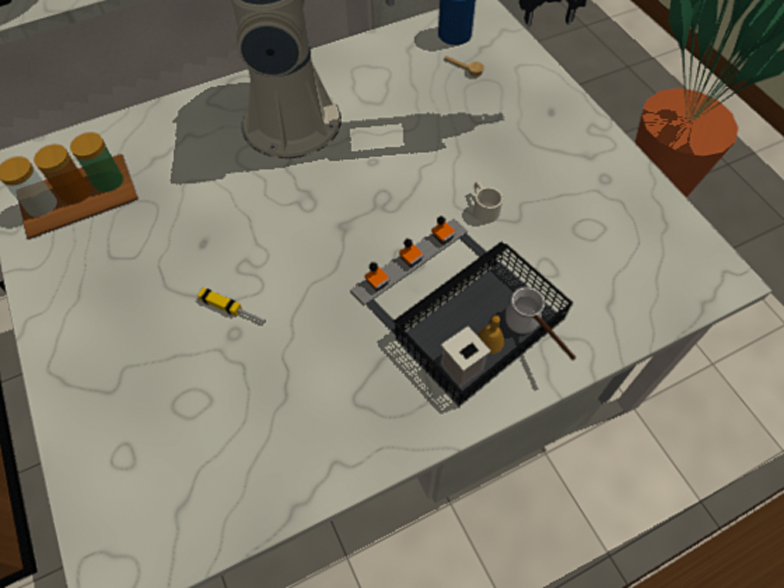

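The top view shows the rail with knobs at about (283,384), (338,371) and (392,357). The front rim runs (236,312)–(403,272), the screwdriver handle is at (574,412) with its tip at (533,363), and the cup is at (208,390). The scene view agrees.

Run:
```python
from h import *
import pickle
for n in("scene","top"):
    c=pickle.load(open(n+".pkl","rb"));P=cloud(c);hsv=cv2.cvtColor(c["pixels"],cv2.COLOR_RGB2HSV)
    H,S,V=[hsv[...,i].astype(int) for i in range(3)]
    ok=(P[...,0]>250)&(P[...,0]<800)&(abs(P[...,1])<330)&(P[...,2]>-20)
    y=ok&(H>18)&(H<33)&(S>130)&(V>90)&(P[...,1]<-50)
    o=ok&(H<14)&(S>150)&(V>120)&(P[...,0]<500)
    for nm,m,zz in(("yel",y,20),("or",o,30)):
        k,l,st,ce=cv2.connectedComponentsWithStats(m.astype(np.uint8))
        for i in range(1,k):
            if st[i,4]>15: print(n,nm,st[i,4],ce[i].round(1),P[l==i].mean(0).round(1),"ray",px2w(c,*ce[i],z=34 if nm=="or" else 24).round(1))
    b=P[y]; 
    r=cv2.minAreaRect(b[:,:2].astype(np.float32)); print("yel rect",r, np.percentile(b[:,2],[5,50,95]))
    # rim: points with z 62..78, black, x>400
    m=ok&(P[...,2]>64)&(P[...,2]<76)&(V<70)
    q=P[m]; r=cv2.minAreaRect(q[:,:2].astype(np.float32)); print("rim rect",r,len(q)); print(cv2.boxPoints(r))
    print("worktop z",np.median(P[ok&(S<60)&(V>120)][:,2]))
c=pickle.load(open("top.pkl","rb"))
a=c["pixels"][180:300,160:320,::-1]; b=c["pixels"][240:330,360:440,::-1]
cv2.imwrite("pics/ca.png",cv2.resize(a,None,fx=5,fy=5,interpolation=cv2.INTER_CUBIC))
cv2.imwrite("pics/cb.png",cv2.resize(b,None,fx=6,fy=6,interpolation=cv2.INTER_CUBIC))
```

```text
Traceback (most recent call last):
  File "h.py", line 16, in cloud
    return r@np.array(c["rotation"]).T+np.array(c["origin"])
           ~~~~~~~~~~~~~~~~~~~~~~~~~~~^~~~~~~~~~~~~~~~~~~~~~
ValueError: operands could not be broadcast together with shapes (420,560) (3,)
```

```bash
sed -i 's/np.array(c\["rotation"\])/cv2.Rodrigues(np.array(c["rotation"],float))[0]/' h.py
cat > m.py <<'E'
from h import *
import pickle
for n in("scene","top"):
    c=pickle.load(open(n+".pkl","rb"));P=cloud(c);hsv=cv2.cvtColor(c["pixels"],cv2.COLOR_RGB2HSV)
    H,S,V=[hsv[...,i].astype(int) for i in range(3)]
    ok=(P[...,0]>250)&(P[...,0]<800)&(abs(P[...,1])<330)&(P[...,2]>-20)
    y=ok&(H>18)&(H<33)&(S>130)&(V>90)&(P[...,1]<-50)
    o=ok&(H<14)&(S>150)&(V>120)&(P[...,0]<500)
    for nm,m,zz in(("yel",y,20),("or",o,30)):
        k,l,st,ce=cv2.connectedComponentsWithStats(m.astype(np.uint8))
        for i in range(1,k):
            if st[i,4]>15: print(n,nm,st[i,4],ce[i].round(1),P[l==i].mean(0).round(1),"ray",px2w(c,*ce[i],z=34 if nm=="or" else 24).round(1))
    b=P[y]
    r=cv2.minAreaRect(b[:,:2].astype(np.float32)); print("yel rect",r, np.percentile(b[:,2],[5,50,95]))
    m=ok&(P[...,2]>64)&(P[...,2]<76)&(V<70)
    q=P[m]; r=cv2.minAreaRect(q[:,:2].astype(np.float32)); print("rim rect",r,len(q)); print(cv2.boxPoints(r))
    print("worktop z",np.median(P[ok&(S<60)&(V>120)][:,2]))
c=pickle.load(open("top.pkl","rb"))
a=c["pixels"][180:300,160:320,::-1]; b=c["pixels"][240:330,360:440,::-1]
cv2.imwrite("pics/ca.png",cv2.resize(a,None,fx=5,fy=5,interpolation=cv2.INTER_CUBIC))
cv2.imwrite("pics/cb.png",cv2.resize(b,None,fx=6,fy=6,interpolation=cv2.INTER_CUBIC))
E
python3 m.py
```

```text
scene yel 33 [160.4 214.4] [ 456.3 -324.1   22. ] ray [ 457.7 -324.1   24. ]
scene yel 47 [167.6 219.7] [ 481.2 -311.    19.2] ray [ 484.3 -310.9   24. ]
yel rect ((462.957275390625, -320.4551696777344), (54.40779495239258, 26.29226303100586), 26.145421981811523) [ 7.09038953 22.14006703 25.20358274]
rim rect ((674.1766357421875, 111.78863525390625), (325.6008605957031, 310.3328552246094), 12.511194229125977) 899
[[481.62836  228.00293 ]
 [548.8559   -74.96068 ]
 [866.7249    -4.425659]
 [799.4974   298.53796 ]]
worktop z -1.963787155521004
top yel 43 [398.6 280.9] [ 477.1 -309.1   24.5] ray [ 477.  -309.3   24. ]
top yel 66 [405.1 291. ] [ 452.6 -324.    24.8] ray [ 452.5 -324.2   24. ]
yel rect ((461.72308349609375, -320.81103515625), (51.679080963134766, 20.08458137512207), 36.195045471191406) [21.4659449  24.76434812 27.76626585]
rim rect ((670.0453491210938, 110.84632110595703), (330.4664001464844, 306.1475830078125), 12.269509315490723) 1432
[[476.0565    225.30994  ]
 [541.1161    -73.84485  ]
 [864.0342     -3.6172943]
 [798.9746    295.53748  ]]
worktop z 0.6346928450943778
```

View pics/ca.png

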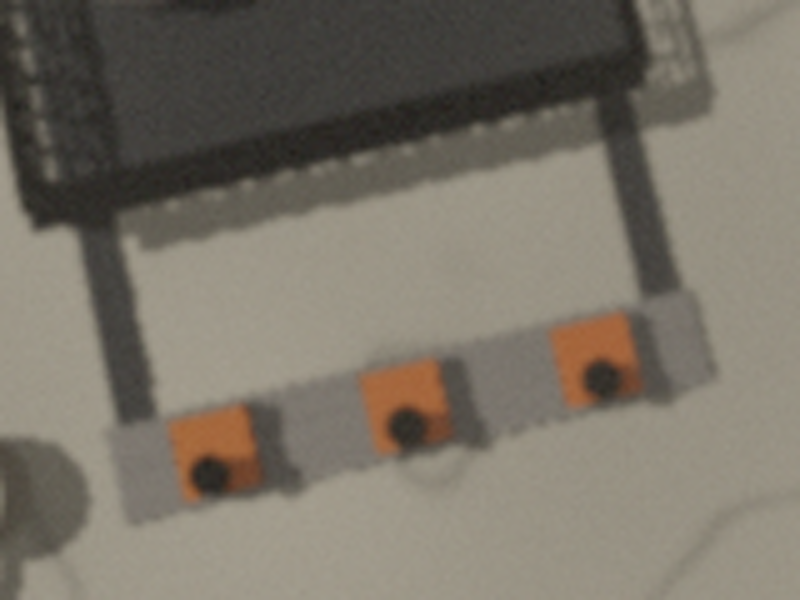

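View pics/cb.png

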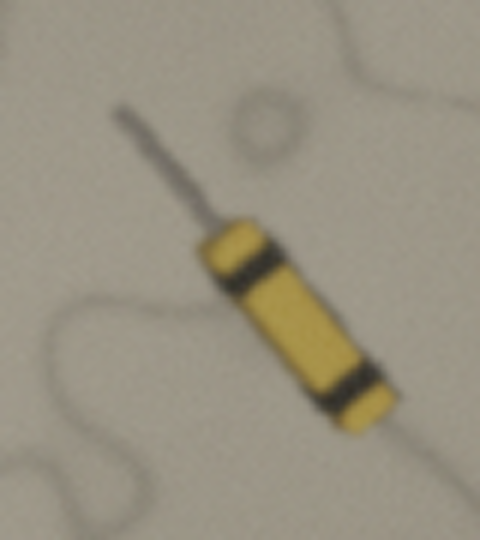

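The crops show the knobs at (210,474), (407,427) and (602,379), the rail corners at (108,425), (695,290), (716,378) and (132,524), and the rim's front edge at (38,226)–(646,86). The handle corners are (198,245), (250,218), (400,398) and (348,435), and the tip is at (122,108).

Run:
```python
from h import *
import pickle
c=pickle.load(open("top.pkl","rb"))
def A(p,z): return px2w(c,(p[0]+.5)/5-.5+160,(p[1]+.5)/5-.5+180,z=z)[:2]
def B(p,z): return px2w(c,(p[0]+.5)/6-.5+360,(p[1]+.5)/6-.5+240,z=z)[:2]
k=np.array([A(p,60) for p in((210,474),(407,427),(602,379))]);print("knobs",k.round(1),np.linalg.norm(np.diff(k,axis=0),axis=1))
d=k[0]-k[2];print("yaw knobs",np.arctan2(-d[0],d[1]))
r=np.array([A(p,8) for p in((108,425),(695,290),(716,378),(132,524))]);print("rail",r.round(1),r.mean(0))
d=r[0]+r[3]-r[1]-r[2];print("yaw rail",np.arctan2(-d[0],d[1]),np.linalg.norm(d)/2)
e=np.array([A(p,70) for p in((38,226),(646,86))]);d=e[0]-e[1];yw=np.arctan2(-d[0],d[1]);print("rim edge",e.round(1),e.mean(0),yw,np.linalg.norm(d))
h=np.array([B(p,24) for p in((198,245),(250,218),(400,398),(348,435))]);print("handle",h.round(1),h.mean(0))
d=h[0]+h[1]-h[2]-h[3];print("len",np.linalg.norm(d)/2,"wid",np.linalg.norm(h[0]-h[1]),"ang",np.arctan2(d[1],d[0]));t=B((122,108),12);print("tip",t,np.arctan2(*(t-h.mean(0))[::-1]),np.linalg.norm(t-h.mean(0)))
for yaw in(yw,):
  R=np.array([[np.cos(yaw),-np.sin(yaw)],[np.sin(yaw),np.cos(yaw)]])
  print("origin from rail",r.mean(0),"from rim",e.mean(0)-R@[130,0],"knob local",((k-r.mean(0))@R).round(1),"rim local",(e-r.mean(0))@R)
# rim fit from depth clouds in local frame
  for n in("top","scene"):
    c2=pickle.load(open(n+".pkl","rb"));P=cloud(c2);L=(P[...,:2]-r.mean(0))@R
    V=c2["pixels"].max(-1)
    m=(abs(L[...,1])<120)&(L[...,0]>110)&(L[...,0]<165)&(P[...,2]>60)&(P[...,2]<80)
    print(n,"rim x pct",np.percentile(L[...,0][m],[1,5,25,50,75,95,99]).round(1),np.percentile(P[...,2][m],[10,50,90]).round(1))
    for yy in(95,0,-95):
      m=(abs(L[...,1]-yy)<16)&(abs(L[...,0])<30)&(P[...,2]>46)&(P[...,2]<80)
      print(n,yy,m.sum(),L[m].mean(0).round(1),P[m][:,2].max().round(1))
```

```text
knobs [[496.3 165.5]
 [517.8  73.2]
 [539.9 -18.8]] [94.74811604 94.58780228]
yaw knobs 0.23215742579494028
rail [[518.6 225.9]
 [584.7 -67.2]
 [540.7 -77.1]
 [470.1 212.8]] [528.50837562  73.59364638]
yaw rail 0.23020030640904032 299.35023270764054
rim edge [[612.5 247. ]
 [678.4 -40.4]] [645.44523073 103.28815424] 0.2255645203835748 294.9081393503916
handle [[ 478.2 -294.6]
 [ 488.9 -316.4]
 [ 416.6 -374.2]
 [ 402.2 -352.3]] [ 446.48638912 -334.37207166]
len 93.95712479710822 wid 24.293910185453036 ang 0.6613293595211492
tip [ 533.81085399 -269.11781987] 0.6417464663871616 109.01229078249636
origin from rail [528.50837562  73.59364638] from rim [518.73839026  74.21279394] knob local [[-10.8  96.7]
 [-10.5   2. ]
 [ -9.6 -92.6]] rim local [[ 120.61598432  150.24265486]
 [ 120.61598432 -144.66548449]]
top rim x pct [119.8 120.9 124.9 130.2 135.2 139.4 140.6] [68.5 70.4 72.4]
top 95 57 [-10.9  95.3] 70.8
top 0 56 [-9.6  0.7] 70.6
top -95 58 [ -8.9 -93.7] 71.6
scene rim x pct [120.7 122.  126.3 132.  137.2 141.3 142.4] [65.2 68.2 71.1]
scene 95 32 [-7.3 94.7] 67.9
scene 0 36 [-6.3  0.2] 69.4
scene -95 36 [ -5.1 -94.9] 70.2
```

```bash
cat >> h.py <<'E'
def plan(x,y,z,phi=None):
    o=get_obs();R=cv2.Rodrigues(o["tool_rot"])[0];p=o["eef_pos"]
    f=np.arctan2(R[1,1],R[0,1])
    d=R.T@(np.array([x,y,z])-p)
    print("t",round(o["time"],2),"p",p.round(1),"phi",f.round(3),"z",R[:,2].round(3),"F",o["ft_force"].round(1),"w",round(o["gripper_width"]*85.4,1),"gf",round(o["gripper_force"],1))
    print("shift",d.round(1),"n62",np.linalg.norm(d)/62.5, "spin",None if phi is None else round((f-phi),3))
E
python3 -m crank '[[0,0,0,0.177],[0,0,0,0.177],[0,0,0,0.177],[0,0,0,0.177],[0,0,0,0.177],[0,0,0,0.177],[0,0,0,0.177],[0,0,0,0.177],[0,0,0,0.177],[0,0,0,0.177]]' 50
python3 -m crank '[[0,0,0,0.177],[0,0,0,0.177],[0,0,0,0]]'
python3 -c "
from h import *
plan(446.5,-334.4,100,-.919)"
```

```text
time: 1.35
eef_pos: [225.2, 582.7, 230.8]
tool_rot: [2.759, 1.502, -0.001]
ft_force: [-0.6, -0.7, -0.4]
gripper_width: 0.587
gripper_force: 0.0
time: 1.72
eef_pos: [225.2, 582.8, 230.9]
tool_rot: [2.977, 1.003, -0.001]
ft_force: [0.2, -1.2, 0.5]
gripper_width: 0.587
gripper_force: 0.0
t 1.73 p [225.2 582.8 230.9] phi -0.921 z [-0.    -0.001 -1.   ] F [ 0.2 -1.2  0.5] w 50.1 gf 0.0
shift [-378.8  864.   131.5] n62 15.240380092261447 spin -0.002
```

```bash
python3 -m crank '[[-23,53,0,0],[-23,53,0,0],[-23,53,0,0],[-23,53,0,0],[-23,53,0,0],[-23,53,0,0],[-23,53,0,0],[-23,53,0,0]]' 
python3 -m crank '[[-23,53,0,0],[-23,53,0,0],[-23,53,0,0],[-23,53,0,0],[-23,53,0,0],[-23,53,0,0],[-23,53,0,0],[-23,53,0,0],[0,0,0,0]]' 
python3 -c "
from h import *
plan(446.5,-334.4,60,-.919)"
```

```text
time: 2.72
eef_pos: [335.0, 132.3, 231.5]
tool_rot: [2.975, 1.01, 0.001]
ft_force: [1.2, -0.8, 0.4]
gripper_width: 0.589
gripper_force: 0.0
time: 3.85
eef_pos: [445.0, -318.6, 230.9]
tool_rot: [2.976, 1.003, 0.0]
ft_force: [-1.1, 1.5, 0.9]
gripper_width: 0.582
gripper_force: 0.0
t 3.85 p [ 445.  -318.6  230.9] phi -0.92 z [ 0.    -0.001 -1.   ] F [-1.1  1.5  0.9] w 49.7 gf 0.0
shift [ -8.4  13.3 171. ] n62 2.746804972989445 spin -0.001
```

```bash
python3 -m crank '[[-8,13,40,0],[0,0,60,0],[0,0,60,0],[0,0,40,0],[0,0,20,0],[0,0,7,0],[0,0,0,0]]' 
python3 -c "
from h import *
plan(446.5,-334.4,3,-.919)
c=camera('top');cv2.imwrite('pics/g.png',cv2.resize(c['pixels'][220:350,320:480,::-1],None,fx=5,fy=4.5))"
```

```text
time: 4.72
eef_pos: [446.0, -329.9, 4.5]
tool_rot: [-2.977, -1.004, 0.0]
ft_force: [1.0, -0.2, 0.2]
gripper_width: 0.587
gripper_force: 0.0
t 4.72 p [ 446.  -329.9    4.5] phi -0.92 z [-0.  0. -1.] F [ 1.  -0.2  0.2] w 50.1 gf 0.0
shift [-2.3  3.9  1.5] n62 0.07607109808296224 spin -0.001
```

View pics/g.png

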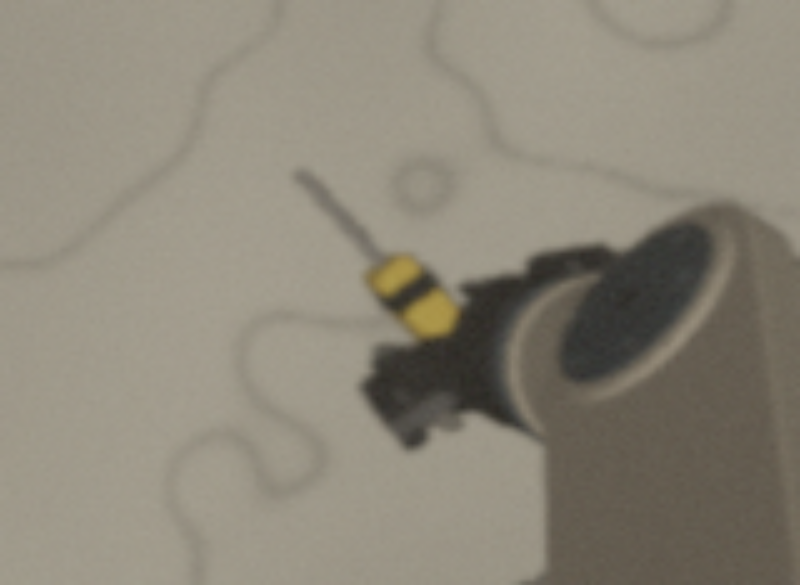

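The fingers straddle the handle: tip at (300,175), handle front at (390,275). I'm making the small correction and closing.

```bash
python3 -m crank '[[-2,4,0,0],[0,0,0,0]]'
python3 -m crank '[[0,0,0,0],[0,0,0,0],[0,0,0,0],[0,0,0,0],[0,0,0,0],[0,0,0,0]]' 0
python3 -m crank '[[0,0,-40,0],[0,0,-60,0],[0,0,-60,0],[0,0,0,0]]'
python3 -c "
from h import *
plan(655,104,200,.231)"
```

```text
time: 5.03
eef_pos: [447.4, -335.5, 5.2]
tool_rot: [2.976, 1.001, 0.002]
ft_force: [0.1, -0.1, 0.6]
gripper_width: 0.584
gripper_force: 0.0
time: 5.78
eef_pos: [447.0, -334.9, 4.8]
tool_rot: [2.977, 1.001, 0.0]
ft_force: [-1.2, 0.5, 6.2]
gripper_width: 0.264
gripper_force: 60.3
time: 6.28
eef_pos: [449.2, -336.5, 169.1]
tool_rot: [2.971, 0.999, 0.008]
ft_force: [0.2, 0.7, -1.5]
gripper_width: 0.265
gripper_force: 59.5
t 6.28 p [ 449.2 -336.5  169.1] phi -0.922 z [ 0.007 -0.005 -1.   ] F [ 0.2  0.7 -1.5] w 22.6 gf 59.5
shift [ 430.2 -226.3  -31.8] n62 7.794322672382233 spin -1.153
```

```bash
python3 -m crank '[[0,0,0,-0.165],[0,0,0,-0.165],[0,0,0,-0.165],[0,0,0,-0.165],[0,0,0,-0.165],[0,0,0,-0.165],[0,0,0,-0.163],[0,0,0,0]]' 
python3 -c "
from h import *
plan(658.7,90.3,170,.231)"
```

```text
time: 7.28
eef_pos: [446.1, -334.2, 163.0]
tool_rot: [-1.951, -2.46, 0.0]
ft_force: [0.1, 0.3, -1.4]
gripper_width: 0.262
gripper_force: 59.4
t 7.28 p [ 446.1 -334.2  163. ] phi 0.23 z [-0.002  0.001 -1.   ] F [ 0.1  0.3 -1.4] w 22.4 gf 59.4
shift [364.8 303.7  -6.8] n62 7.596258486808279 spin -0.001
```

```bash
python3 -m crank '[[36,30,-1,0],[40,34,-1,0],[40,34,-1,0],[40,34,-1,0],[40,34,-1,0],[40,34,-1,0],[40,34,0,0],[40,34,0,0],[40,34,0,0],[8,2,0,0]]' 
python3 -m crank '[[0,0,0,0],[0,0,0,0],[0,0,0,0]]'
python3 -c "
from h import *
plan(658.7,90.3,78,.231)
for n in('scene','top'):
    c=camera(n);P=cloud(c);s=P[...,0]*0
    hsv=cv2.cvtColor(c['pixels'],cv2.COLOR_RGB2HSV);m=(hsv[...,0]>18)&(hsv[...,0]<33)&(hsv[...,1]>130)&(hsv[...,2]>90)&(P[...,0]>550)&(P[...,2]>80)
    q=P[m];print(n,len(q),q.mean(0).round(1) if len(q) else '')
    cv2.imwrite('pics/p_%s.png'%n,cv2.resize((c['pixels'][100:320,100:380,::-1] if n=='top' else c['pixels'][100:320,220:440,::-1]),None,fx=2.6,fy=2.6))
a,b=[cv2.imread('pics/p_%s.png'%n) for n in('scene','top')]
cv2.imwrite('pics/p.png',cv2.resize(np.hstack([cv2.resize(a,(400,400)),cv2.resize(b,(400,400))]),(800,400)))
"
```

```text
time: 8.52
eef_pos: [660.2, 92.3, 169.2]
tool_rot: [-1.952, -2.461, -0.0]
ft_force: [-0.8, -0.2, -0.6]
gripper_width: 0.266
gripper_force: 59.5
time: 8.9
eef_pos: [659.0, 88.0, 170.3]
tool_rot: [-1.953, -2.461, 0.0]
ft_force: [0.5, 1.0, -1.5]
gripper_width: 0.269
gripper_force: 59.5
t 8.9 p [659.   88.  170.3] phi 0.229 z [-0. -0. -1.] F [ 0.5  1.  -1.5] w 23.0 gf 59.5
shift [ 2.3  0.2 92.3] n62 1.477782081239537 spin -0.002
scene 164 [701.1  60.  209.6]
top 14 [640.6 122.8 195.4]
```

View pics/p.png

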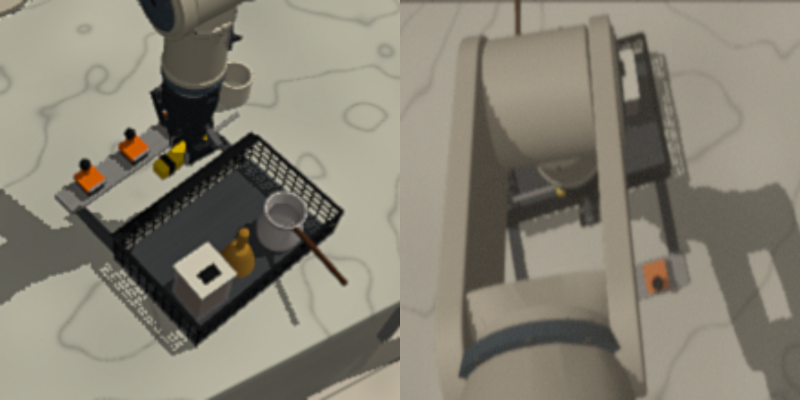

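The handle hangs between the fingers with the shaft pointing left, roughly parallel to the rim and above it. I'm lowering it.

```bash
python3 -m crank '[[2,0,40,0],[0,0,35,0],[0,0,12,0],[0,0,0,0]]' 
python3 -m crank '[[0,0,2,0],[0,0,2,0],[0,0,0,0],[0,0,0,0]]'
python3 -c "
from h import *
plan(658.7,90.3,75,.231)"
```

```text
time: 9.5
eef_pos: [658.7, 90.9, 83.0]
tool_rot: [-1.951, -2.462, 0.001]
ft_force: [0.4, 0.2, -0.8]
gripper_width: 0.266
gripper_force: 59.5
time: 10.0
eef_pos: [659.1, 91.3, 79.6]
tool_rot: [1.95, 2.462, 0.001]
ft_force: [-0.1, -0.2, -1.7]
gripper_width: 0.266
gripper_force: 59.5
t 10.0 p [659.1  91.3  79.6] phi 0.231 z [ 0.  0. -1.] F [-0.1 -0.2 -1.7] w 22.7 gf 59.5
shift [-0.9 -0.6  4.6] n62 0.07615568262322094 spin 0.0
```

```bash
python3 -m crank '[[0,0,2,0],[0,0,1,0],[0,0,0,0],[0,0,0,0]]' 
python3 -m crank '[[0,0,1,0],[0,0,0.5,0],[0,0,0,0],[0,0,0,0]]'
```

```text
time: 10.5
eef_pos: [658.9, 91.2, 76.2]
tool_rot: [-1.951, -2.463, 0.0]
ft_force: [0.1, 0.1, -0.2]
gripper_width: 0.261
gripper_force: 59.5
time: 11.0
eef_pos: [658.9, 91.2, 74.9]
tool_rot: [1.951, 2.463, 0.0]
ft_force: [-1.1, -0.8, 0.7]
gripper_width: 0.266
gripper_force: 59.7
```

```bash
python3 -m crank '[[0,0,0.8,0],[0,0,0,0],[0,0,0,0]]' 
python3 -m crank '[[0,0,0,0],[0,0,0,0],[0,0,0,0],[0,0,0,0]]' 45
python3 -m crank '[[0,0,-10,0],[0,0,-30,0],[0,0,-50,0],[0,0,-55,0],[0,0,0,0]]'
python3 -c "
from h import *
plan(527.8-10,71.5,200,.231)
for n in('scene','top'):
    c=camera(n);P=cloud(c)
    hsv=cv2.cvtColor(c['pixels'],cv2.COLOR_RGB2HSV);m=(hsv[...,0]>18)&(hsv[...,0]<33)&(hsv[...,1]>130)&(hsv[...,2]>90)&(P[...,0]>550)&(P[...,2]>80)&(P[...,2]<105)
    q=P[m];print(n,len(q),q.mean(0).round(1) if len(q) else '')
    if n=='scene': cv2.imwrite('pics/r.png',cv2.resize(c['pixels'][140:300,230:430,::-1],None,fx=3.6,fy=3.6))
"
```

```text
time: 11.38
eef_pos: [658.9, 91.2, 74.8]
tool_rot: [1.951, 2.463, 0.0]
ft_force: [-3.3, -0.8, 7.1]
gripper_width: 0.262
gripper_force: 60.7
time: 11.88
eef_pos: [658.9, 91.2, 73.9]
tool_rot: [-1.951, -2.463, 0.0]
ft_force: [0.3, -0.1, 0.4]
gripper_width: 0.525
gripper_force: 0.0
time: 12.5
eef_pos: [661.9, 91.6, 225.2]
tool_rot: [1.946, 2.457, 0.011]
ft_force: [0.4, 0.3, -0.2]
gripper_width: 0.531
gripper_force: 0.0
t 12.5 p [661.9  91.6 225.2] phi 0.231 z [ 0.01   0.001 -1.   ] F [ 0.4  0.3 -0.2] w 45.4 gf 0.0
shift [  13.4 -145.1   23.8] n62 2.362526836660564 spin 0.0
scene 241 [674.5  89.5  91.3]
top 43 [649.1 127.7  93.8]
```

View pics/r.png

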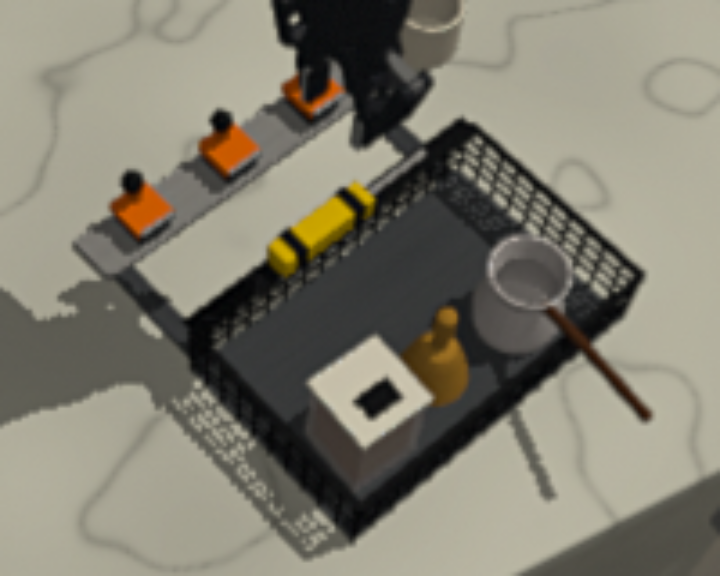

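The screwdriver lies along the rim, with its handle from (275,255) to (365,200) and its shaft to (420,155), and the basket items are undisturbed. Next I turn the tool and tap the bolts with the fingers shut.

```bash
python3 -m crank '[[0,0,0,0.1745],[0,0,0,0.1745],[0,0,0,0.1745],[0,0,0,0.1745],[0,0,0,0.1745],[0,0,0,0.1745],[0,0,0,0.1745],[0,0,0,0.1745],[0,0,0,0.1745],[0,0,0,0]]' 0
python3 -c "
from h import *
plan(540.3,-20,85,-1.34)"
```

```text
time: 13.85
eef_pos: [658.0, 91.1, 217.4]
tool_rot: [3.12, 0.364, -0.004]
ft_force: [-0.1, 1.3, 0.0]
gripper_width: -0.005
gripper_force: 0.0
t 13.85 p [658.   91.1 217.4] phi -1.338 z [-0.003 -0.    -1.   ] F [-0.1  1.3  0. ] w -0.5 gf 0.0
shift [-139.8   81.   132.7] n62 3.34594530593311 spin 0.002
```

```bash
python3 -m crank '[[-47,27,0,0],[-47,27,0,0],[-46,27,0,0],[0,0,50,0],[0,0,50,0],[0,0,32,0],[0,0,0,0],[0,0,0,0]]'
python3 -c "
from h import *
plan(540.3,-20,70,-1.34)"
```

```text
time: 14.85
eef_pos: [541.7, -19.7, 87.8]
tool_rot: [3.12, 0.365, 0.001]
ft_force: [0.1, -0.1, 0.9]
gripper_width: 0.004
gripper_force: 0.0
t 14.85 p [541.7 -19.7  87.8] phi -1.338 z [ 0.001 -0.    -1.   ] F [ 0.1 -0.1  0.9] w 0.3 gf 0.0
shift [-1.5 -0.  17.8] n62 0.2852099096557845 spin 0.002
```

```bash
python3 -m crank '[[-1,0,10,0],[0,0,7,0],[0,0,2,0],[0,0,0,0],[0,0,0,0]]'
python3 -m crank '[[0,0,1.5,0],[0,0,0,0],[0,0,0,0]]'
python3 -m crank '[[0,0,1.5,0],[0,0,0,0],[0,0,0,0]]'
```

```text
time: 15.48
eef_pos: [540.5, -19.9, 68.2]
tool_rot: [3.121, 0.363, 0.001]
ft_force: [-0.4, -0.7, 0.0]
gripper_width: -0.001
gripper_force: 0.0
time: 15.85
eef_pos: [540.3, -20.0, 67.2]
tool_rot: [3.121, 0.363, 0.0]
ft_force: [-2.8, -2.0, 9.7]
gripper_width: -0.004
gripper_force: 4.7
time: 16.23
eef_pos: [540.0, -20.1, 66.5]
tool_rot: [3.12, 0.363, -0.001]
ft_force: [-8.2, -0.6, 21.3]
gripper_width: 0.0
gripper_force: 10.8
```

Right bolt is firm (21 N with almost no travel). Next is the middle bolt, shifted slightly +x because of the side force.

```bash
python3 -m crank '[[0,0,-18,0],[2,-47.5,0,0],[0.5,-47.5,0,0],[0,0,0,0],[0,0,10,0],[0,0,6,0],[0,0,0,0],[0,0,0,0]]'
python3 -m crank '[[0,0,1.5,0],[0,0,0,0],[0,0,0,0]]'
python3 -m crank '[[0,0,1.5,0],[0,0,0,0],[0,0,0,0]]'
```

```text
time: 17.23
eef_pos: [520.9, 72.5, 66.9]
tool_rot: [3.121, 0.361, -0.001]
ft_force: [-0.1, -1.9, 0.9]
gripper_width: 0.003
gripper_force: 0.5
time: 17.6
eef_pos: [521.0, 73.1, 65.6]
tool_rot: [3.121, 0.363, 0.0]
ft_force: [0.2, -1.1, 1.2]
gripper_width: -0.002
gripper_force: 0.7
time: 17.98
eef_pos: [520.9, 73.1, 64.0]
tool_rot: [3.121, 0.363, 0.0]
ft_force: [-0.4, -1.2, 2.6]
gripper_width: 0.003
gripper_force: 0.9
```

```bash
python3 -m crank '[[0,0,2,0],[0,0,0,0],[0,0,0,0]]'
python3 -m crank '[[0,0,-15,0],[0,0,-25,0],[0,0,0,0]]'
python3 -m crank '[[0,0,0,0],[0,0,0,0],[0,0,0,0],[0,0,0,0]]' 45
python3 -c "
from h import *
plan(521,72.5,45,-1.34)"
```

```text
time: 18.35
eef_pos: [520.9, 73.1, 62.0]
tool_rot: [3.121, 0.363, -0.0]
ft_force: [-0.3, -1.4, 2.8]
gripper_width: 0.002
gripper_force: 1.3
time: 18.73
eef_pos: [522.3, 73.5, 104.2]
tool_rot: [-3.12, -0.362, -0.006]
ft_force: [-0.2, -0.3, -0.4]
gripper_width: 0.004
gripper_force: 0.0
time: 19.23
eef_pos: [520.7, 73.1, 101.6]
tool_rot: [3.121, 0.362, -0.001]
ft_force: [0.2, 0.7, -0.2]
gripper_width: 0.528
gripper_force: 0.0
t 19.23 p [520.7  73.1 101.6] phi -1.34 z [-0.001 -0.    -1.   ] F [ 0.2  0.7 -0.2] w 45.1 gf 0.0
shift [ 0.2  0.6 56.6] n62 0.9060991253629694 spin 0.0
```

The middle bolt gives: 6 mm of travel at about 2.8 N. I'm pinching its knob.

```bash
python3 -m crank '[[0,0,30,0],[0,0,20,0],[0,0,9,0],[0,0,0,0]]'
python3 -m crank '[[0,0,0,0],[0,0,0,0],[0,0,0,0],[0,0,0,0],[0,0,0,0]]' 0
python3 -c "
from h import *
plan(521,72.5,42,-1.34)"
```

```text
time: 19.73
eef_pos: [520.6, 73.0, 42.6]
tool_rot: [3.121, 0.362, -0.002]
ft_force: [-1.2, 0.2, 0.4]
gripper_width: 0.528
gripper_force: 0.0
time: 20.35
eef_pos: [521.1, 74.2, 43.7]
tool_rot: [-3.119, -0.361, -0.001]
ft_force: [-2.1, 8.9, 1.2]
gripper_width: 0.194
gripper_force: 58.5
t 20.35 p [521.1  74.2  43.7] phi -1.34 z [ 0.001  0.002 -1.   ] F [-2.1  8.9  1.2] w 16.5 gf 58.5
shift [-0.5  1.6  1.7] n62 0.038812901666080556 spin -0.0
```

Closed width is 16.5 mm with a side force, so the grip is a bit off-centre. I'm reopening, recentring, going slightly lower, and gripping again.

```bash
python3 -m crank '[[0,0,0,0],[0,0,0,0],[0.5,-2,3,0],[0,0,0,0]]' 45
python3 -m crank '[[0,0,0,0],[0,0,0,0],[0,0,0,0],[0,0,0,0],[0,0,0,0]]' 0
python3 -c "
from h import *
plan(521,72.5,42,-1.34)
c=camera('scene');cv2.imwrite('pics/k.png',cv2.resize(c['pixels'][130:250,230:390,::-1],None,fx=4.9,fy=4.9,interpolation=cv2.INTER_CUBIC))"
```

```text
time: 20.85
eef_pos: [520.7, 75.1, 39.7]
tool_rot: [3.121, 0.363, -0.001]
ft_force: [0.3, 0.6, -0.6]
gripper_width: 0.527
gripper_force: 0.0
time: 21.48
eef_pos: [520.9, 75.1, 40.0]
tool_rot: [-3.121, -0.362, 0.0]
ft_force: [-1.0, 0.5, 0.6]
gripper_width: 0.197
gripper_force: 58.4
t 21.48 p [520.9  75.1  40. ] phi -1.34 z [-0.  0. -1.] F [-1.   0.5  0.6] w 16.8 gf 58.4
shift [-0.5  2.6 -2. ] n62 0.05305871073124096 spin 0.0
```

View pics/k.png

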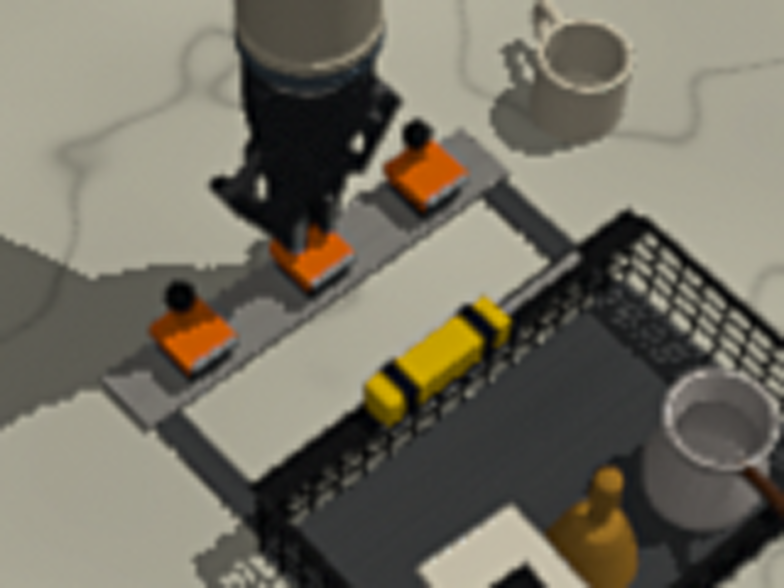

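The fingers are pinched on the middle knob (about (305,235)), with the side knobs at (180,295) and (415,133) shut. I'm swinging the cap along its arc.

```bash
python3 -m crank '[[2.5,0,-2.5,0],[2.8,0,-2.3,0],[3,0,-2,0],[3.1,0,-1.8,0],[0,0,0,0]]'
python3 -m crank '[[3.3,0,-1.4,0],[3.3,0,-1.2,0],[3.5,0,-0.8,0],[3.5,0,-0.6,0],[0,0,0,0]]'
python3 -c "
from h import *
plan(521+38.2,75.1+9,52,-1.34)"
```

```text
time: 22.15
eef_pos: [532.2, 77.9, 48.5]
tool_rot: [-3.121, -0.363, -0.0]
ft_force: [-2.4, -0.1, -8.2]
gripper_width: 0.194
gripper_force: 58.6
time: 22.78
eef_pos: [546.6, 81.1, 53.6]
tool_rot: [3.121, 0.363, 0.004]
ft_force: [0.3, -0.1, -0.2]
gripper_width: 0.0
gripper_force: 0.0
t 22.77 p [546.6  81.1  53.6] phi -1.339 z [ 0.002  0.    -1.   ] F [ 0.3 -0.1 -0.2] w 0.0 gf 0.0
shift [13.  -0.   1.6] n62 0.20893377933947566 spin 0.001
```

It slipped out partway and the cap has sprung shut. I'll go back, regrip a little higher, and take smaller steps while watching the force.

```bash
python3 -m crank '[[0,0,-40,0],[0,0,0,0]]' 45
python3 -m crank '[[-26,0,0,0],[0,0,0,0],[0,0,0,0],[0,0,30,0],[0,0,17,0],[0,0,0,0],[0,0,0,0]]'
python3 -c "
from h import *
plan(521.5,75.1,42,-1.34)
for n in ('scene',):
  c=camera(n);P=cloud(c);hsv=cv2.cvtColor(c['pixels'],cv2.COLOR_RGB2HSV);H,S,V=[hsv[...,i].astype(int) for i in range(3)]
  R=np.array([[.9734,-.229],[.229,.9734]]);L=(P[...,:2]-[528.5,74])@R
  m=(H<14)&(S>150)&(V>120)
  for yy in(95,0,-95):
    q=m&(abs(L[...,1]-yy)<30)&(abs(L[...,0])<60); print(yy,q.sum(),L[q].mean(0).round(1),P[q][:,2].mean().round(1))
"
```

```text
time: 23.02
eef_pos: [547.5, 81.2, 95.5]
tool_rot: [-3.12, -0.363, -0.009]
ft_force: [0.4, -0.2, 0.5]
gripper_width: 0.419
gripper_force: 0.0
time: 23.9
eef_pos: [520.4, 75.0, 45.9]
tool_rot: [-3.121, -0.363, -0.001]
ft_force: [-0.1, 0.1, -0.6]
gripper_width: 0.527
gripper_force: 0.0
t 23.9 p [520.4  75.   45.9] phi -1.339 z [ 0.  0. -1.] F [-0.1  0.1 -0.6] w 45.0 gf 0.0
shift [1.1 0.2 3.9] n62 0.06475246413811879 spin 0.001
95 82 [ 4.6 98.2] 31.7
0 69 [7.6 2.6] 31.9
-95 79 [  7.1 -93.4] 31.4
```

```bash
python3 -m crank '[[1.5,0,4,0],[0,0,0,0]]'
python3 -m crank '[[0,0,0,0],[0,0,0,0],[0,0,0,0],[0,0,0,0],[0,0,0,0]]' 0
python3 -m crank '[[1.2,0,-1.3,0],[1.3,0,-1.2,0],[0,0,0,0]]'
python3 -m crank '[[1.4,0,-1.2,0],[1.4,0,-1.1,0],[0,0,0,0]]'
python3 -m crank '[[1.5,0,-1,0],[1.5,0,-1,0],[0,0,0,0]]'
```

```text
time: 24.2
eef_pos: [521.6, 75.3, 41.7]
tool_rot: [-3.121, -0.362, -0.001]
ft_force: [-0.9, 0.5, 0.3]
gripper_width: 0.524
gripper_force: 0.0
time: 24.82
eef_pos: [521.4, 75.3, 41.6]
tool_rot: [-3.121, -0.363, -0.0]
ft_force: [-0.4, 0.9, 1.3]
gripper_width: 0.193
gripper_force: 58.4
time: 25.2
eef_pos: [523.2, 75.7, 43.8]
tool_rot: [3.121, 0.363, -0.002]
ft_force: [-2.4, 0.1, -1.1]
gripper_width: 0.192
gripper_force: 58.5
time: 25.58
eef_pos: [525.7, 76.3, 46.1]
tool_rot: [3.121, 0.363, -0.003]
ft_force: [-5.0, -0.3, -4.0]
gripper_width: 0.197
gripper_force: 58.6
time: 25.95
eef_pos: [529.4, 77.1, 48.3]
tool_rot: [-3.121, -0.362, 0.0]
ft_force: [-4.2, -0.9, -4.2]
gripper_width: 0.19
gripper_force: 58.6
```

```bash
python3 -m crank '[[1.5,0,-1,0],[1.6,0,-0.9,0],[0,0,0,0]]'
python3 -m crank '[[1.6,0,-0.8,0],[1.6,0,-0.8,0],[0,0,0,0]]'
python3 -m crank '[[1.7,0,-0.6,0],[1.7,0,-0.6,0],[0,0,0,0]]'
python3 -c "
from h import *
plan(521.5+38.2,75.1+9,52,-1.34)
for n in ('scene',):
  c=camera(n);P=cloud(c);hsv=cv2.cvtColor(c['pixels'],cv2.COLOR_RGB2HSV);H,S,V=[hsv[...,i].astype(int) for i in range(3)]
  R=np.array([[.9734,-.229],[.229,.9734]]);L=(P[...,:2]-[528.5,74])@R
  m=(H<14)&(S>150)&(V>60)
  for yy in(95,0,-95):
    q=m&(abs(L[...,1]-yy)<30)&(abs(L[...,0])<60); print(yy,q.sum(),L[q].mean(0).round(1),P[q][:,2].mean().round(1))
cv2.imwrite('pics/k2.png',cv2.resize(c['pixels'][150:220,260:350,::-1],None,fx=8,fy=8,interpolation=cv2.INTER_CUBIC))"
```

```text
time: 26.32
eef_pos: [533.0, 78.0, 50.2]
tool_rot: [-3.121, -0.362, -0.001]
ft_force: [-0.7, 0.4, -12.7]
gripper_width: 0.192
gripper_force: 58.8
time: 26.7
eef_pos: [536.1, 78.8, 51.6]
tool_rot: [-3.121, -0.362, -0.001]
ft_force: [3.7, 1.0, -20.9]
gripper_width: 0.19
gripper_force: 59.1
time: 27.08
eef_pos: [540.4, 79.6, 54.2]
tool_rot: [3.12, 0.363, 0.004]
ft_force: [-0.5, 0.3, 0.2]
gripper_width: 0.005
gripper_force: 0.0
t 27.07 p [540.4  79.6  54.2] phi -1.339 z [ 0.003  0.    -1.   ] F [-0.5  0.3  0.2] w 0.4 gf 0.0
shift [19.8  0.   2.2] n62 0.3184135274386587 spin 0.001
95 112 [ 2.  94.1] 32.4
0 86 [ 3.7 -6. ] 31.8
-95 131 [  2.5 -96. ] 32.4
```

View pics/k2.png

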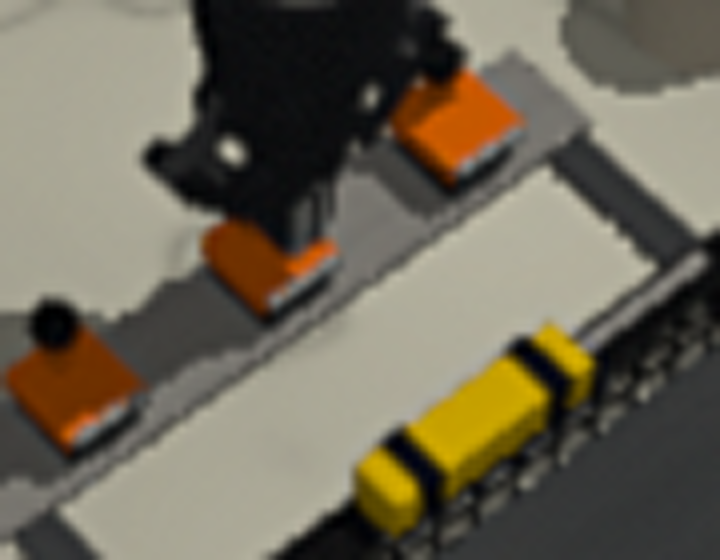

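The cap slipped shut again at about 27°, when the pull against the tool had built up to 21 N; the neighbouring caps are shut. I'll regrip deeper, at the nominal grasp point, and correct the path with the measured force.

```bash
python3 -m crank '[[0,0,-40,0],[0,0,0,0]]' 45
python3 -m crank '[[-19.5,0,0,0],[0,0,0,0],[0,0,30,0],[0,0,24,0],[0,0,0,0],[0,0,0,0]]'
python3 -m crank '[[0,0,0,0],[0,0,0,0],[0,0,0,0],[0,0,0,0],[0,0,0,0]]' 0
python3 -m crank '[[1.2,0,-1.3,0],[1.3,0,-1.2,0],[1.4,0,-1.2,0],[1.4,0,-1.1,0],[0,0,0,0]]'
python3 -c "
from h import *
plan(521.5+38.2,75.1+9,52,-1.34); print(get_obs()['wrist_torque'].round(2))"
```

```text
time: 27.38
eef_pos: [541.7, 79.7, 96.9]
tool_rot: [3.12, 0.363, 0.01]
ft_force: [1.0, 0.6, 0.2]
gripper_width: 0.422
gripper_force: 0.0
time: 28.12
eef_pos: [520.8, 75.0, 39.7]
tool_rot: [3.121, 0.363, 0.001]
ft_force: [0.1, 0.1, -0.1]
gripper_width: 0.53
gripper_force: 0.0
time: 28.75
eef_pos: [520.4, 75.0, 39.3]
tool_rot: [-3.121, -0.362, -0.001]
ft_force: [1.6, 1.6, 2.2]
gripper_width: 0.193
gripper_force: 58.4
time: 29.38
eef_pos: [524.0, 75.9, 43.5]
tool_rot: [3.12, 0.363, -0.004]
ft_force: [-4.6, -1.4, -2.5]
gripper_width: 0.194
gripper_force: 58.6
t 29.38 p [524.   75.9  43.5] phi -1.339 z [-0.002 -0.    -1.   ] F [-4.6 -1.4 -2.5] w 16.5 gf 58.6
shift [36.6  0.2 -8.6] n62 0.6016964753350711 spin 0.001
[-0.23  0.81 -0.03]
```

```bash
python3 -m crank '[[1.6,0,-0.8,0],[1.6,0,-0.8,0],[0,0,0,0]]'
python3 -m crank '[[1.6,0,-0.7,0],[1.6,0,-0.7,0],[0,0,0,0]]'
```

```text
time: 29.75
eef_pos: [526.6, 76.6, 45.1]
tool_rot: [3.12, 0.363, -0.005]
ft_force: [-5.4, -1.4, -0.5]
gripper_width: 0.198
gripper_force: 58.8
time: 30.12
eef_pos: [529.7, 77.4, 46.5]
tool_rot: [3.12, 0.363, -0.005]
ft_force: [-5.6, -0.2, -2.0]
gripper_width: 0.19
gripper_force: 59.0
```

```bash
python3 -m crank '[[1.6,0,-0.8,0],[1.6,0,-0.7,0],[0,0,0,0]]'
python3 -m crank '[[1.6,0,-0.5,0],[1.6,0,-0.5,0],[0,0,0,0]]'
```

```text
time: 30.5
eef_pos: [535.1, 78.5, 48.0]
tool_rot: [-3.121, -0.361, -0.002]
ft_force: [1.9, 0.9, -15.6]
gripper_width: 0.192
gripper_force: 59.2
time: 30.88
eef_pos: [538.8, 79.2, 50.4]
tool_rot: [3.121, 0.362, 0.003]
ft_force: [-0.4, -0.5, -0.2]
gripper_width: -0.001
gripper_force: 0.0
```

The ball is slipping through the pads instead of turning. A grip isn't needed, though: with the fingers shut, I can push the knob's front towards the basket and hold the cap up against its weak spring. I'm moving to the front of the knob.

```bash
python3 -m crank '[[0,0,-40,0],[-27,0,0,0],[-27,0,0,0],[0,0,0,0],[0,0,35,0],[0,0,2,0],[0,0,0,0]]' 0
python3 -m crank '[[6,0,0,0],[6,0,0,0],[3,0,0,0],[0,0,0,0]]'
python3 -c "
from h import *
plan(521,75,54,-1.34)"
python3 -m crank '[[2,0,0,0],[2,0,-1,0],[0,0,0,0]]'
python3 -m crank '[[2,0,-2,0],[2,0,-2,0],[0,0,0,0]]'
python3 -m crank '[[2,0,-1.2,0],[2,0,-1.2,0],[0,0,0,0]]'
python3 -c "
from h import *
plan(521,75,54,-1.34)
c=camera('scene');cv2.imwrite('pics/q.png',cv2.resize(c['pixels'][145:225,255:355,::-1],None,fx=7,fy=7,interpolation=cv2.INTER_CUBIC))"
```

```text
time: 31.75
eef_pos: [485.9, 66.8, 53.1]
tool_rot: [3.121, 0.362, 0.001]
ft_force: [-0.0, -0.8, -0.4]
gripper_width: -0.003
gripper_force: 0.0
time: 32.25
eef_pos: [499.3, 70.1, 52.4]
tool_rot: [3.12, 0.363, -0.001]
ft_force: [-3.8, -1.4, 1.6]
gripper_width: 0.006
gripper_force: 1.6
t 32.25 p [499.3  70.1  52.4] phi -1.339 z [-0.001 -0.    -1.   ] F [-3.8 -1.4  1.6] w 0.5 gf 1.6
shift [22.3  0.2 -1.6] n62 0.35716051320683045 spin 0.001
time: 32.62
eef_pos: [503.6, 71.1, 53.5]
tool_rot: [-3.121, -0.362, -0.0]
ft_force: [-3.1, -1.0, 3.0]
gripper_width: 0.001
gripper_force: 1.9
time: 33.0
eef_pos: [508.0, 72.1, 57.7]
tool_rot: [-3.121, -0.363, -0.002]
ft_force: [-2.8, -0.9, 2.9]
gripper_width: 0.001
gripper_force: 1.7
time: 33.38
eef_pos: [511.7, 73.0, 60.0]
tool_rot: [-3.121, -0.363, -0.001]
ft_force: [-2.1, -0.6, 3.4]
gripper_width: -0.002
gripper_force: 1.7
t 33.38 p [511.7  73.   60. ] phi -1.339 z [ 0.001  0.    -1.   ] F [-2.1 -0.6  3.4] w -0.1 gf 1.7
shift [9.5 0.2 6. ] n62 0.17930031580549274 spin 0.001
```

View pics/q.png

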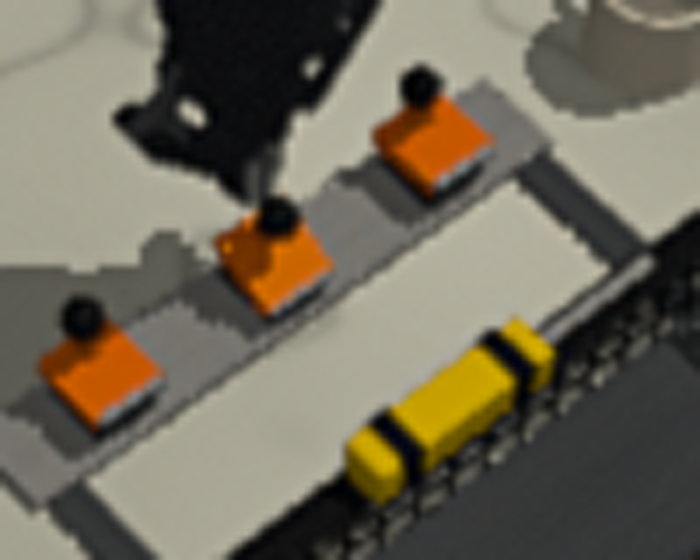

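The push works: the middle cap is tilting, with its knob now at (278,215), the knobs on the other two are untouched, and the screwdriver is in place. I continue.

```bash
python3 -m crank '[[2.5,0,-1,0],[2.5,0,-1,0],[2.5,0,-1,0],[2.5,0,-1,0],[0,0,0,0]]'
python3 -m crank '[[2.5,0,-1,0],[2.5,0,-1,0],[2.5,0,-1.2,0],[0,0,0,0]]'
python3 -m crank '[[2.5,0,-1.2,0],[2.5,0,-1.2,0],[2.5,0,-1,0],[0,0,0,0],[0,0,0,0]]'
cat > ang.py <<'E'
from h import *
plan(521,75,70,-1.34)
c=camera('scene');cv2.imwrite('pics/q2.png',cv2.resize(c['pixels'][145:225,255:355,::-1],None,fx=7,fy=7,interpolation=cv2.INTER_CUBIC))
P=cloud(c);hsv=cv2.cvtColor(c['pixels'],cv2.COLOR_RGB2HSV);H,S,V=[hsv[...,i].astype(int) for i in range(3)]
R=np.array([[.9734,-.229],[.229,.9734]]);L=(P[...,:2]-[528.5,74])@R
m=cv2.erode(((H<14)&(S>150)&(V>60)).astype(np.uint8),np.ones((2,2)))>0
for yy in(95,0,-95):
    q=m&(abs(L[...,1]-yy)<30)&(abs(L[...,0])<70);X=np.c_[L[q],P[q][:,2]]
    n=np.linalg.svd(X-X.mean(0))[2][2];n*=np.sign(n[2]);print(yy,len(X),X.mean(0).round(1),"zmax",X[:,2].max().round(1),"n",n.round(2),"deg",np.degrees(np.arctan2(n[0],n[2])).round())
E
python3 ang.py
```

```text
time: 34.05
eef_pos: [521.5, 75.3, 63.9]
tool_rot: [-3.121, -0.363, -0.001]
ft_force: [-1.9, 0.0, 2.8]
gripper_width: 0.002
gripper_force: 1.4
time: 34.55
eef_pos: [528.7, 77.0, 67.1]
tool_rot: [-3.121, -0.362, -0.001]
ft_force: [-1.3, 0.2, 2.7]
gripper_width: -0.001
gripper_force: 1.0
time: 35.17
eef_pos: [535.5, 78.6, 70.3]
tool_rot: [3.121, 0.363, -0.0]
ft_force: [-1.3, -0.2, 1.5]
gripper_width: 0.003
gripper_force: 0.7
t 35.17 p [535.5  78.6  70.3] phi -1.339 z [-0. -0. -1.] F [-1.3 -0.2  1.5] w 0.2 gf 0.7
shift [-15.    0.2   0.3] n62 0.23959438459906365 spin 0.001
95 74 [ 2.6 95.5 31.7] zmax 38.1 n [-0.01 -0.04  1.  ] deg -0.0
0 60 [13.9 -7.2 46.2] zmax 63.8 n [0.88 0.03 0.47] deg 62.0
-95 93 [  4.2 -95.   32.1] zmax 37.7 n [ 0.01 -0.03  1.  ] deg 0.0
```

View pics/q2.png

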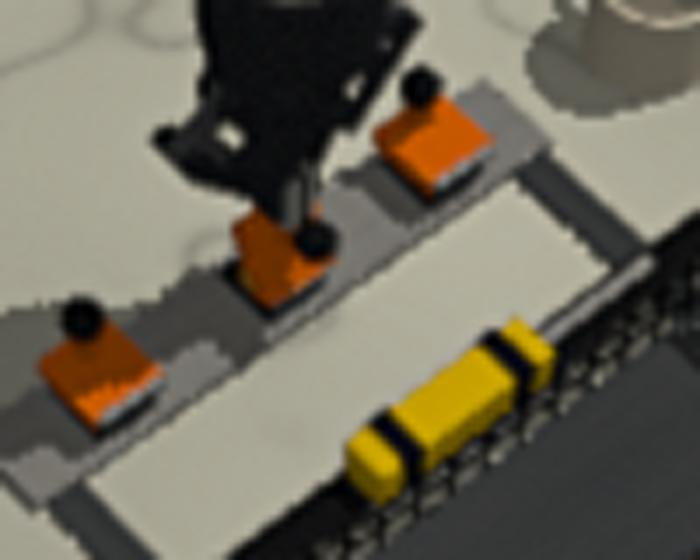

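The middle cap stands at about 60° (knob at (318,240)), both neighbours are at 0°, and the screwdriver and cup haven't moved. One small nudge for margin, a check that it holds, then I hand in.

```bash
python3 -m crank '[[1.5,0,-0.3,0],[0,0,0,0],[0,0,0,0],[0,0,0,0],[0,0,0,0],[0,0,0,0],[0,0,0,0],[0,0,0,0]]'
python3 ang.py && python3 -c "
from rig import arm
print(arm.job_done())"
```

```text
time: 36.22
eef_pos: [537.1, 79.0, 70.7]
tool_rot: [3.121, 0.362, 0.0]
ft_force: [-1.7, -1.2, 0.4]
gripper_width: -0.001
gripper_force: 0.7
t 36.23 p [537.1  79.   70.7] phi -1.34 z [ 0. -0. -1.] F [-1.7 -1.2  0.4] w -0.1 gf 0.7
shift [-16.6   0.2   0.7] n62 0.26504854648050596 spin 0.0
95 80 [ 3.3 94.6 32.1] zmax 39.2 n [ 0.02 -0.02  1.  ] deg 1.0
0 53 [15.4 -6.3 47.3] zmax 66.1 n [ 0.91 -0.09  0.4 ] deg 66.0
-95 89 [  4.2 -95.9  32.1] zmax 40.7 n [-0.06  0.04  1.  ] deg -3.0
the job is handed in; nothing more can be done
None
```

Handed in at about 36 s: the screwdriver lies along the front rim, the loose bolt is the middle one, and its cap is held open at about 60–65° by the shut fingers pushing on the knob rather than gripping it, after three pinch attempts slipped and let it spring shut; the other caps are shut, and the cup and basket items were left alone.

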